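Sort press tie studs on the pitch gauges

TASK

Sort the three tie studs by thread pitch: lay each one in the notched gauge whose teeth match its thread, so that it sinks fully home with the teeth in its grooves, and leave it there. Set the studs down gently, neither dropping nor ramming them, and leave the jar, the tin and the spanner where they are.

Things in the scene. Friction and masses are not known exactly. Their poses are not given: they have to be found in the camera images.
- stud_fine: Loose steel stud (mm), fine thread, pitch 10: 122 long, about 0.25 kg, both ends alike. Square collar in the middle, 26 x 26, 24 long; each side a 14 dia core with ring crests 26 dia (3.4 at the root, 1.8 at the tip): 5 crests a side, 17, 27, 37, 47 and 57 from the middle. Origin: its middle, on the axis; x runs along it. Starts lying on the bench, axis 13 high, any heading.
- gauge_fine: Fixed steel forks on a black base (mm), pitch 10: 124 x 50 x 8; V forks (45 deg, 4 mm bar, 38 wide, tips 36 up), 4 teeth a side, 22, 32, 42 and 52 either way from the middle along x; gap in the middle for collar and fingers. Origin: underside centre, 6 above bench; x: line the stud lies on. Right stud sinks home: axis 30 above origin, middles together, about 1.5 play along x; a wrong one rides about 8 higher.
- stud_medium: Loose steel stud (mm), medium thread, pitch 14: 122 long, about 0.25 kg, both ends alike. Square collar in the middle, 26 x 26, 24 long; each side a 14 dia core with ring crests 26 dia (7 at the root, 4 at the tip): 3 crests a side, 17, 31 and 45 from the middle. Origin: its middle, on the axis; x runs along it. Starts lying on the bench, axis 13 high, any heading.
- gauge_medium: Fixed steel forks on a black base (mm), pitch 14: 124 x 50 x 8; V forks (45 deg, 4 mm bar, 38 wide, tips 36 up), 3 teeth a side, 24, 38 and 52 either way from the middle along x; gap in the middle for collar and fingers. Origin: underside centre, 6 above bench; x: line the stud lies on. Right stud sinks home: axis 30 above origin, middles together, about 1.5 play along x; a wrong one rides about 8 higher.
- stud_coarse: Loose steel stud (mm), coarse thread, pitch 18: 122 long, about 0.25 kg, both ends alike. Square collar in the middle, 26 x 26, 24 long; each side a 14 dia core with ring crests 26 dia (11 at the root, 6 at the tip): 3 crests a side, 17, 35 and 53 from the middle. Origin: its middle, on the axis; x runs along it. Starts lying on the bench, axis 13 high, any heading.
- gauge_coarse: Fixed steel forks on a black base (mm), pitch 18: 124 x 50 x 8; V forks (45 deg, 4 mm bar, 38 wide, tips 36 up), 2 teeth a side, 26 and 44 either way from the middle along x; gap in the middle for collar and fingers. Origin: underside centre, 6 above bench; x: line the stud lies on. Right stud sinks home: axis 30 above origin, middles together, about 1.5 play along x; a wrong one rides about 8 higher.
- gauge_plate: Fixed aluminium plate 150 (x) x 265 (y) x 6 that carries the three gauges, at -88, 0 and +88 mm along its y, parallel to its x; which is where varies. Origin: centre of its underside.
- profile: Bystander, fixed: a length of aluminium profile 220 (x) x 40 (y) x 40 high lying on the bench between the studs and the gauges. Origin: centre of its underside.
- pellet_jar: Bystander, loose: pale jar with a white cap, 64 dia, 90 high, standing. Origin: centre of its underside.
- tin: Bystander, loose: small tin with a blue band, 52 dia, 55 high, standing among the studs. Origin: centre of its underside.
- spanner: Bystander, loose: steel spanner 160 long, less than 20 high, lying along its x axis. Origin: underside, near its middle.
Mind the look-alikes: they are no part of the job. What is shaped like the stud_medium but green or pink is not meant.

How it is judged:
By the outcome, as a careful person would: the job done as asked, in the order asked, and still so for the second after the job is handed in, with the robot touching nothing.
It also fails if it takes over 72 s, if anything falls off the work surface, if the arm or the gripper's body presses on something with over 40 N, if the wrist force passes 120 N, or if a joint passes its speed limit or range.

ROBOT

A 7-joint arm with a two-finger parallel gripper is mounted at the origin on the work surface. World frame = base frame: x ahead of the robot, y to its left, z up, the work surface at z = 0. Lengths are in m, angles in rad, forces in N, time in s.
With the tool pointing down it reaches from about 0.4 to 0.85 m from the base axis. Payload 10.4 kg.
Tool frame: the origin (TCP) lies at the very end of the fingers, on their centre line; the grasp point (between the pads) lies 19 mm behind it (manip.grip_point_offset is the distance from the TCP to the grasp point, in m); z points along the fingers, y is the line along which they close (so a half turn about z gives the same grasp; the last joint's range is limited). The gripper opens to 85 mm and grips with 20 to 120 N. Pads are 22 mm wide; open, the fingers measure 114 mm over their backs; the gripper's body (76 mm by 85 mm) begins 54 mm behind the grasp point. The pads swing forward as they close: fully open they stand 13 mm farther back than shut.
Start: joints at [1.252, 0.332, -0.065, 1.46, 0.022, 1.35, -0.088], TCP at [0.182, -0.598, 0.211] pointing down, gripper open.
Joint ranges: [-2.6, 2.6], [-0.5, 2.12], [-1.47, 1.34], [0.16, 2.42], [-1.27, 4.41], [0.06, 2.06], [-2.6, 2.6]. Speed limits (rad/s): [2.22, 2.22, 2.79, 2.79, 3.14, 3.14, 3.14].

INTERFACE

Orientations are given as a unit quaternion [x, y, z, w].
In Python, from workcell import manip gives the robot as it stands. The module is installed in compiled form; this text tells all that it offers.
- The arm moves only by the shell command python3 -m inch 'ROWS' [OPENING] [FORCE]. ROWS is JSON, a list of rows, each a list of 2 entries, a list of its own where there are three numbers: the shift along the tool's x, y, z each as a share of 0.08 m, from -1 to 1, then the turn, a rotation vector about the tool's x, y, z each as a share of 45 degrees, from -1 to 1. A call has exactly 10 rows; each row is the pose to reach, as a shift and turn from the pose commanded when the call began, along the tool's axes at that moment; what a row does not reach only later rows make up. A row lasts 1/10 s, in which the tool goes at most 50 mm and 8.59 degrees, less where a joint would pass 70% of its speed; a pose out of reach is approached as far as the arm can. A call with a number of a shift or a turn outside -1 to 1 is refused whole. A call with a gripper value outside its range is refused whole. OPENING is the opening, from 0 (shut) to 1 (fully open), set as the call begins (- or left out, the last holds). The fingers move at their own pace and stop on an object; FORCE is the grip in N (left out, the last holds). Time passes only in rows, so rows that repeat a pose let the fingers close, or fill a call up. It gives the time, the measured TCP pose, the force, the opening and the grip force at its end, in the units of the state.
- manip.get_obs(): the state, without advancing time (a new reading comes with each control period).
- manip.camera(name): name is "side" or "top"; returns the picture (420x560x3 uint8, red, green, blue); there is no depth.
- manip.camera_params(name): a dict with "fov_y" (degrees; the focal length in pixels is half the picture's height over the tangent of half this angle, whatever the lens; pixels are square), "cx", "cy" (the principal point, pixels), "camera_from_world" (4x4, takes a point from world to camera coordinates). Camera axes: x right, y up, looking along -z (the intrinsics and any distortion apply to the point x, -y, -z); pixel columns grow to the right and rows downward; lengths in m; the calibration is good to about 2 mm. A picture is of the moment at which its call begins. camera_params takes no time and is no camera call.
- manip.hand_in(): hands the job in; it is judged then, once.
The state is a dict: "clock": time; "joint_pos": joint angles; "joint_velocities": joint speeds; "tau": joint torques, N m; "position": TCP position; "ee_rot": TCP orientation; "ft_force": force on the tool from outside, world axes, zero at the start; "torque": the same for the moment, N m; "grip_width": opening from 0.0 (shut) to 1.0 (fully open); "grasp_force": force on a finger pad.
Only numpy, scipy, OpenCV 4.12 (cv2) and the standard library are available. Lean on these libraries where they do the work, as an engineer would, in place of code of your own. Each camera call takes 0.05 s, during which the arm holds its last target. There are 200 camera calls.

## Working session

There is one attempt and no reset: what is moved stays moved. The work goes in short steps, Python scripts to look and compute and a shell command to move; the robot and the scene stay as the last step left them, time stands still between calls to the robot, and variables do not carry over. Pictures are saved under pics/ and viewed, at most 13 in all, crops included, and the job is handed in when it is done.

```bash
mkdir -p pics
cat > h.py <<'E'
import numpy as np, cv2
from workcell import manip
def snap(n,f):
    im=manip.camera(n); cv2.imwrite('pics/'+f,cv2.cvtColor(im,cv2.COLOR_RGB2BGR)); return im
def cal(n):
    p=manip.camera_params(n); f=210/np.tan(np.radians(p['fov_y'])/2)
    return f,p['cx'],p['cy'],np.array(p['camera_from_world'])
def proj(n,P):
    f,cx,cy,T=cal(n); P=np.atleast_2d(P); c=P@T[:3,:3].T+T[:3,3]
    return np.c_[cx+f*c[:,0]/-c[:,2], cy-f*c[:,1]/-c[:,2]]
def ray(n,uv,z):
    f,cx,cy,T=cal(n); R=T[:3,:3]; o=-R.T@T[:3,3]; uv=np.atleast_2d(uv)
    d=np.c_[(uv[:,0]-cx)/f,-(uv[:,1]-cy)/f,-np.ones(len(uv))]@R
    return o+d*((z-o[2])/d[:,2])[:,None]
E
python3 - <<'E'
from h import *
for n in('top','side'):
    snap(n,n+'0.png'); print(manip.camera_params(n))
print(manip.get_obs())
E
```

```text
{'fov_y': 51.20423334119384, 'cx': 268.3822506985085, 'cy': 210.29736433336782, 'camera_from_world': array([[ 0.00140146, -0.99996206,  0.00859768, -0.07832028],
       [ 0.98686968,  0.00277164,  0.16149476, -0.57887406],
       [-0.16151246,  0.00825847,  0.98683612, -1.01217348],
       [ 0.        ,  0.        ,  0.        ,  1.        ]])}
{'fov_y': 42.788392207729174, 'cx': 273.53841725078604, 'cy': 218.11645817330836, 'camera_from_world': array([[-0.85231017, -0.5227442 , -0.01748935,  0.46118921],
       [ 0.30173383, -0.51872595,  0.79992505, -0.23765452],
       [-0.42722836,  0.67650712,  0.59984502, -1.11454375],
       [ 0.        ,  0.        ,  0.        ,  1.        ]])}
{'clock': 0.1, 'joint_pos': array([ 1.25240133,  0.33277602, -0.06471738,  1.46084737,  0.02159175,
        1.34992432, -0.08849102]), 'joint_velocities': array([-0.00041866, -0.00010076,  0.00077664, -0.00225977, -0.00241891,
        0.00220889,  0.00132579]), 'tau': array([ 1.44730508e-03, -6.26749563e+01,  4.93234210e-02, -3.92428529e+01,
        1.63214200e-02,  6.99683427e-03, -1.87677458e-06]), 'position': array([ 0.18208959, -0.59750476,  0.21052071]), 'ee_rot': array([ 9.89079751e-01,  1.47379949e-01, -1.14895795e-04, -6.19394501e-04]), 'ft_force': array([-0.24054984, -0.60194103,  0.18997212]), 'torque': array([ 0.00933534,  0.00598083, -0.04158705]), 'grasp_force': 0.0, 'grip_width': 0.9954393510613737}
```

View pics/top0.png

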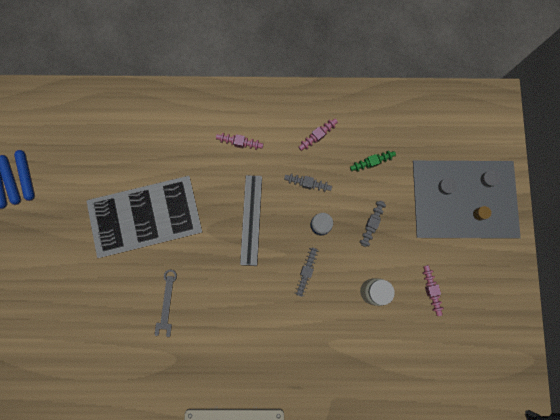

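View pics/side0.png

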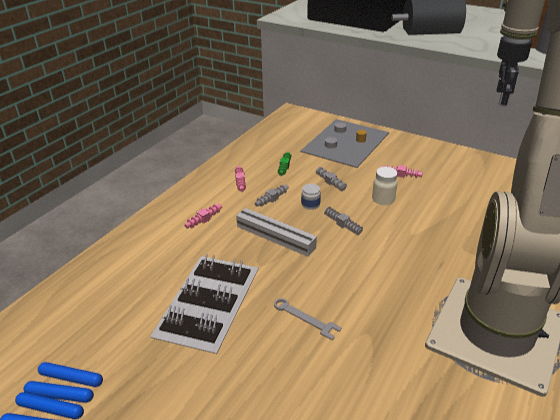

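Top view: the grey studs are at (308,183), (373,223) and (307,271). The pink ones at (240,141), (318,134) and (433,291) and the green one at (373,161) are look-alikes and excluded by colour. The gauges are at (106,222), (145,215) and (178,207). Next: an enlarged crop to tell the pitches apart, with measurements.

```bash
cat > meas.py <<'E'
from h import *
im=cv2.cvtColor(cv2.imread('pics/top0.png'),cv2.COLOR_BGR2RGB)
hsv=cv2.cvtColor(im,cv2.COLOR_RGB2HSV)
m=((hsv[...,1]<50)).astype(np.uint8); m[:85]=0
def pca(mask,z):
    v,u=np.nonzero(mask); P=ray('top',np.c_[u,v],z)[:,:2]
    return P
n,l,st,c=cv2.connectedComponentsWithStats(m)
for i in range(1,n):
    if st[i,4]<150: continue
    v,u=np.nonzero(l==i); P=ray('top',np.c_[u,v].astype(float),0.013)[:,:2]
    (cx,cy),(w,h),a=cv2.minAreaRect((P*1000).astype(np.float32))
    d=np.linalg.svd(P-P.mean(0),full_matrices=False)[2][0]
    print(i,st[i,:5],c[i].round(1),'z13 centre mm',round(cx,1),round(cy,1),'size',round(w),round(h),'mean',(P.mean(0)*1000).round(1),'head',np.degrees(np.arctan2(d[1],d[0])).round(1))
E
python3 meas.py
python3 - <<'E'
from h import *
t=cv2.imread('pics/top0.png')
def cr(u,v,w=60,s=4): return cv2.resize(t[v-w//2:v+w//2,u-w//2:u+w//2],(260,260),interpolation=cv2.INTER_CUBIC)
row=np.hstack([cr(308,183),cr(373,223),cr(307,271)])
g=cv2.resize(t[172:260,80:210],None,fx=3,fy=3,interpolation=cv2.INTER_CUBIC)
s=cv2.imread('pics/side0.png'); s=cv2.resize(s[248:358,148:262],None,fx=2.4,fy=2.4,interpolation=cv2.INTER_CUBIC)
o=np.zeros((265+270,780,3),np.uint8); o[:260]=row; o[265:265+g.shape[0],:g.shape[1]]=g; o[265:265+s.shape[0],395:395+s.shape[1]]=s
cv2.imwrite('pics/crop1.png',o)
E
```

```text
1 [ 521   85   39  330 7793] [545.9 212.9] z13 centre mm 517.8 -749.7 size 100 823 mean [ 587.3 -773.9] head 176.9
25 [ 413  160  107   78 7704] [464.9 198.8] z13 centre mm 617.6 -573.6 size 197 260 mean [ 616.  -572.3] head -89.1
36 [ 240  175   22   91 1508] [250.8 220.4] z13 centre mm 561.9 -33.6 size 42 226 mean [559.7 -33.7] head 177.1
37 [284 174  48  18 370] [307.7 182.1] z13 centre mm 657.6 -177.2 size 121 30 mean [ 657.1 -176.6] head 76.3
40 [  86  176  116   82 6044] [143.5 216.4] z13 centre mm 570.1 233.1 size 149 263 mean [568.8 232.8] head 103.9
72 [360 201  26  46 427] [372.6 223.1] z13 centre mm 553.6 -337.4 size 30 122 mean [ 553.3 -337. ] head 155.5
77 [310 213  23  22 383] [321.8 223.2] z13 centre mm 551.9 -208.4 size 53 55 mean [ 552.6 -210.3] head -46.2
79 [296 248  23  49 377] [306.5 271.5] z13 centre mm 433.2 -170.7 size 28 121 mean [ 433.6 -170.7] head 161.1
81 [155 270  22  67 546] [166.  304.4] z13 centre mm 359.4 169.4 size 38 156 mean [354.7 168.8] head 174.4
84 [361 279  34  27 726] [377.6 291.7] z13 centre mm 384.5 -342.7 size 62 81 mean [ 385.1 -342.9] head -93.7
97 [ 185  409   99   11 1078] [234. 414.] z13 centre mm 105.8 1.6 size 227 22 mean [105.6   1.6] head -90.1
```

View pics/crop1.png

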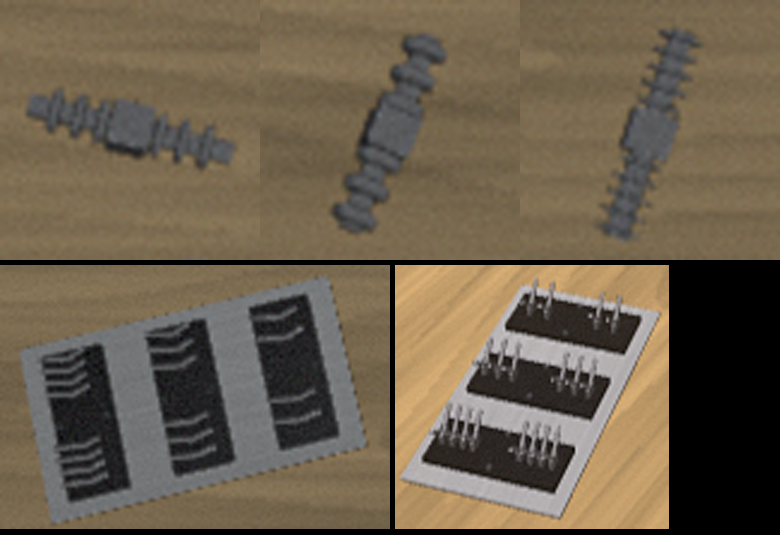

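Top row, left to right: (308,183) has 3 thin crests a side and bare ends, so it is medium. (373,223) has 3 thick crests with one at the end, so it is coarse. (307,271) has 5 crests a side, so it is fine. Gauges: (106,222) has 4 teeth a side = fine, (145,215) has 3 = medium, (178,207) has 2 = coarse. Next I refine the gauge pose and cross-check it in the side view.

```bash
cat > meas2.py <<'E'
from h import *
def load(n): return cv2.cvtColor(cv2.imread(f'pics/{n}0.png'),cv2.COLOR_BGR2HSV)
def comp(m,seed=None,amin=100):
    n,l,st,c=cv2.connectedComponentsWithStats(m.astype(np.uint8)); return [(l==i) for i in range(1,n) if st[i,4]>=amin],c
def rect(n,mask,z):
    v,u=np.nonzero(mask); P=(ray(n,np.c_[u,v].astype(float),z)[:,:2]*1000).astype(np.float32)
    r=cv2.minAreaRect(P); b=cv2.boxPoints(r); e=[b[1]-b[0],b[2]-b[1]]; L=max(e,key=np.linalg.norm)
    return np.round(r[0],1),np.round(sorted(r[1]),1),round(np.degrees(np.arctan2(L[1],L[0]))%180,1)
for n,roi in(('top',(172,260,82,208)),('side',(250,355,148,262))):
    h=load(n); a,b,c,d=roi; R=np.zeros(h.shape[:2],bool); R[a:b,c:d]=1
    pl=R&(h[...,1]<60); ms,_=comp(pl,amin=1500)
    for m in ms: 
        m=cv2.morphologyEx(m.astype(np.uint8),cv2.MORPH_OPEN,np.ones((5,5)));print(n,'plate z6',rect(n,m>0,.006))
    bl=R&(h[...,2]<60); bl=cv2.morphologyEx(bl.astype(np.uint8),cv2.MORPH_CLOSE,np.ones((5,5)))
    for m in comp(bl,amin=150)[0]: print(n,'base z14',rect(n,m,.014))
h=load('side'); g=(h[...,1]<45); 
for m in comp(g,amin=150)[0]:
    v,u=np.nonzero(m)
    if m.sum()<900: print('side',u.mean().round(),v.mean().round(),rect('side',m,.013))
E
python3 meas2.py
```

```text
top plate z6 (array([571.3, 235.1]), array([151.1, 265.8]), np.float32(104.2))
top base z14 (array([592.4, 149.4]), array([ 49. , 122.4]), np.float32(14.5))
top base z14 (array([571. , 234.4]), array([ 49.7, 122. ]), np.float32(14.3))
top base z14 (array([549.3, 319.3]), array([ 50.4, 122.1]), np.float32(14.3))
side plate z6 (array([570.7, 233.4]), array([150.1, 267.6]), np.float32(104.3))
side base z14 (array([591.3, 149.5]), array([ 52.9, 123.5]), np.float32(14.2))
side base z14 (array([570.3, 234.7]), array([ 52.3, 125.5]), np.float32(14.3))
side base z14 (array([548.4, 319.8]), array([ 52.3, 125.3]), np.float32(14.1))
side 195.0 84.0 (array([1351.2, -691.1]), array([160.4, 328.5]), np.float32(55.2))
side 331.0 178.0 (array([ 555.1, -343.3]), array([ 41.8, 137.2]), np.float32(148.4))
side 386.0 177.0 (array([ 418.2, -430.3]), array([ 60.3, 114.6]), np.float32(111.2))
side 271.0 195.0 (array([ 659.9, -182.4]), array([ 45.8, 129.5]), np.float32(87.8))
side 310.0 192.0 (array([ 570. , -247.2]), array([53.2, 86.3]), np.float32(119.2))
side 343.0 220.0 (array([ 435.5, -176.7]), array([ 43.7, 134.7]), np.float32(153.0))
side 308.0 318.0 (array([356.3, 174.8]), array([ 37.5, 158. ]), np.float32(175.8))
```

```bash
cat > plan.py <<'E'
import sys,json
from h import *
def pose():
    o=manip.get_obs(); q=o['ee_rot']; return list(o['position']*1000)+[np.degrees(2*np.arctan2(q[1],q[0]))]
def plan(wps,p=None):
    x,y,z,h=p or pose(); print('at',np.round([x,y,z,h],1))
    for X,Y,Z,H in wps:
        for _ in range(20):
            c,s=np.cos(np.radians(h)),np.sin(np.radians(h)); dx,dy=X-x,Y-y
            v=np.array([dx*c+dy*s,dx*s-dy*c,z-Z])/80; t=-((H-h+180)%360-180)/45
            if abs(v).max()<.004 and abs(t)<.006: break
            v=np.round(v/max(1,abs(v).max()),3); t=round(float(np.clip(t,-1,1)),3)
            w=v*80; x+=w[0]*c+w[1]*s; y+=w[0]*s-w[1]*c; z-=w[2]; h-=t*45
            print(v.tolist(),t,'->',np.round([x,y,z,h],1))
        print('--')
E
python3 -c "
from plan import *
plan([(470,-395,190,17),(553.5,-337.2,80,-24.5),(553.5,-337.2,3,-24.5)])
import itertools
print(np.array(manip.get_obs()['ee_rot']))"
```

```text
at [ 182.1 -597.5  210.5   17. ]
[1.0, -0.328, 0.061] -0.001 -> [ 251.  -549.1  205.6   17. ]
[1.0, -0.327, 0.061] -0.0 -> [ 319.8 -500.7  200.8   17. ]
[1.0, -0.328, 0.062] -0.0 -> [ 388.7 -452.2  195.8   17. ]
[1.0, -0.327, 0.061] -0.0 -> [ 457.5 -403.8  190.9   17. ]
[0.181, -0.06, 0.012] -0.0 -> [ 470. -395.  190.   17.]
--
[0.88, -0.28, 1.0] 0.922 -> [ 530.7 -353.   110.   -24.5]
[0.177, -0.297, 0.375] 0.0 -> [ 553.5 -337.2   80.   -24.5]
--
[0.0, -0.0, 0.962] 0.0 -> [ 553.5 -337.2    3.   -24.5]
--
[ 9.89079751e-01  1.47379949e-01 -1.14895795e-04 -6.19394501e-04]
```

```bash
python3 -m inch '[[[0.1,-0.03,0],[0,0,0]],[[0.2,-0.06,0.01],[0,0,0]],[[0.3,-0.1,0.02],[0,0,0]],[[0.4,-0.13,0.02],[0,0,0]],[[0.5,-0.16,0.03],[0,0,0]],[[0.6,-0.2,0.04],[0,0,0]],[[0.7,-0.23,0.04],[0,0,0]],[[0.8,-0.26,0.05],[0,0,0]],[[0.9,-0.3,0.05],[0,0,0]],[[1,-0.33,0.06],[0,0,0]]]' 0.6
python3 -m inch '[[[0.1,-0.03,0],[0,0,0]],[[0.2,-0.06,0.01],[0,0,0]],[[0.3,-0.1,0.02],[0,0,0]],[[0.4,-0.13,0.02],[0,0,0]],[[0.5,-0.16,0.03],[0,0,0]],[[0.6,-0.2,0.04],[0,0,0]],[[0.7,-0.23,0.04],[0,0,0]],[[0.8,-0.26,0.05],[0,0,0]],[[0.9,-0.3,0.05],[0,0,0]],[[1,-0.33,0.06],[0,0,0]]]' 
python3 -m inch '[[[0.1,-0.03,0],[0,0,0]],[[0.2,-0.06,0.01],[0,0,0]],[[0.3,-0.1,0.02],[0,0,0]],[[0.4,-0.13,0.02],[0,0,0]],[[0.5,-0.16,0.03],[0,0,0]],[[0.6,-0.2,0.04],[0,0,0]],[[0.7,-0.23,0.04],[0,0,0]],[[0.8,-0.26,0.05],[0,0,0]],[[0.9,-0.3,0.05],[0,0,0]],[[1,-0.33,0.06],[0,0,0]]]' 
python3 -m inch '[[[0.1,-0.03,0],[0,0,0]],[[0.2,-0.06,0.01],[0,0,0]],[[0.3,-0.1,0.02],[0,0,0]],[[0.4,-0.13,0.02],[0,0,0]],[[0.5,-0.16,0.03],[0,0,0]],[[0.6,-0.2,0.04],[0,0,0]],[[0.7,-0.23,0.04],[0,0,0]],[[0.8,-0.26,0.05],[0,0,0]],[[0.9,-0.3,0.05],[0,0,0]],[[1,-0.33,0.06],[0,0,0]]]' 
python3 -c "
from plan import *
plan([(553.5,-337.2,80,-24.5),(553.5,-337.2,3,-24.5)])"
```

```text
clock: 1.1
position: [0.2516, -0.5489, 0.2065]
ee_rot: [0.989, 0.147, 0.0, 0.0]
ft_force: [0.3, 0.4, 0.5]
grip_width: 0.6
grasp_force: 0.0
clock: 2.1
position: [0.3205, -0.5003, 0.2017]
ee_rot: [0.989, 0.147, 0.0, 0.0]
ft_force: [0.4, -0.6, -0.3]
grip_width: 0.599
grasp_force: 0.0
clock: 3.1
position: [0.3893, -0.4517, 0.1969]
ee_rot: [0.989, 0.147, 0.0, 0.0]
ft_force: [0.2, -0.2, 0.5]
grip_width: 0.599
grasp_force: 0.0
clock: 4.1
position: [0.4582, -0.4031, 0.1921]
ee_rot: [0.989, 0.147, 0.0, 0.0]
ft_force: [0.1, -0.1, -0.4]
grip_width: 0.597
grasp_force: 0.0
at [ 458.2 -403.1  192.1   17. ]
[0.985, -0.314, 1.0] 0.921 -> [ 526.2 -356.1  112.1  -24.5]
[0.212, -0.356, 0.401] 0.0 -> [ 553.5 -337.2   80.   -24.5]
--
[0.0, -0.0, 0.963] 0.0 -> [ 553.5 -337.2    3.   -24.5]
--
```

```bash
python3 -m inch '[[[0.1,-0.03,0.1],[0,0,0.09]],[[0.2,-0.06,0.2],[0,0,0.18]],[[0.3,-0.1,0.3],[0,0,0.28]],[[0.4,-0.13,0.4],[0,0,0.37]],[[0.5,-0.16,0.5],[0,0,0.46]],[[0.6,-0.19,0.6],[0,0,0.55]],[[0.7,-0.22,0.7],[0,0,0.65]],[[0.8,-0.25,0.8],[0,0,0.74]],[[0.9,-0.28,0.9],[0,0,0.83]],[[0.985,-0.314,1],[0,0,0.921]]]'
python3 -m inch '[[[0.1,-0.18,0.1],[0,0,0]],[[0.21,-0.36,0.2],[0,0,0]],[[0.212,-0.356,0.3],[0,0,0]],[[0.212,-0.356,0.4],[0,0,0]],[[0.212,-0.356,0.5],[0,0,0]],[[0.212,-0.356,0.6],[0,0,0]],[[0.212,-0.356,0.7],[0,0,0]],[[0.212,-0.356,0.8],[0,0,0]],[[0.212,-0.356,0.85],[0,0,0]],[[0.212,-0.356,0.9],[0,0,0]]]'
python3 -c "
from plan import *
snap('top','top1.png');snap('side','side1.png')
print(proj('top',[.5535,-.3372,.013]),proj('side',[.5535,-.3372,.013]))
plan([(553.5,-337.2,3,-24.5)])"
```

```text
clock: 5.1
position: [0.5263, -0.3561, 0.1116]
ee_rot: [0.977, -0.213, 0.0, -0.0]
ft_force: [-0.9, -0.4, 1.1]
grip_width: 0.598
grasp_force: 0.0
clock: 6.1
position: [0.5528, -0.3377, 0.0397]
ee_rot: [0.977, -0.212, 0.0, 0.0]
ft_force: [0.3, 0.3, 0.1]
grip_width: 0.604
grasp_force: 0.0
[[372.67705973 222.93573756]] [[329.98641616 179.00050239]]
at [ 552.6 -337.6   39.5  -24.5]
[0.008, -0.009, 0.457] 0.0 -> [ 553.5 -337.2    3.   -24.5]
--
```

Run:
```python
import cv2,numpy as np
a=cv2.imread('pics/top1.png')[180:270,320:430]; b=cv2.imread('pics/side1.png')[130:220,275:385]
cv2.imwrite('pics/c2.png',np.hstack([cv2.resize(x,(385,315),interpolation=2) for x in(a,b)]))
```

```text
(no output)
```

View pics/c2.png

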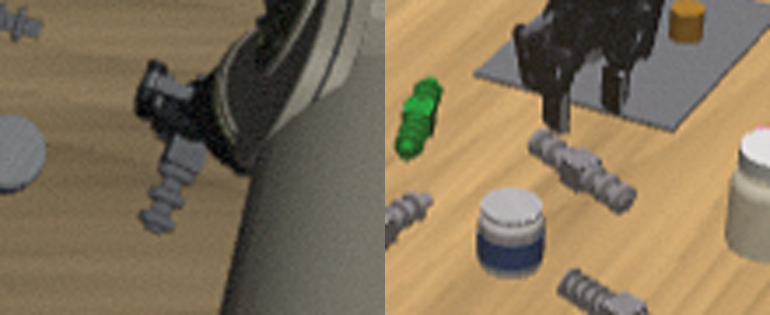

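The fingers straddle the coarse collar: in the side crop the tips are at (555,130) and (617,110), with the collar below at (580,165). I descend and grip.

```bash
python3 -m inch '[[[0.004,-0.004,0.06],[0,0,0]],[[0.008,-0.009,0.12],[0,0,0]],[[0.008,-0.009,0.18],[0,0,0]],[[0.008,-0.009,0.24],[0,0,0]],[[0.008,-0.009,0.3],[0,0,0]],[[0.008,-0.009,0.35],[0,0,0]],[[0.008,-0.009,0.4],[0,0,0]],[[0.008,-0.009,0.43],[0,0,0]],[[0.008,-0.009,0.45],[0,0,0]],[[0.008,-0.009,0.457],[0,0,0]]]'
python3 -m inch '[[[0,0,0],[0,0,0]],[[0,0,0],[0,0,0]],[[0,0,0],[0,0,0]],[[0,0,0],[0,0,0]],[[0,0,0],[0,0,0]],[[0,0,0],[0,0,0]],[[0,0,0],[0,0,0]],[[0,0,0],[0,0,0]],[[0,0,0],[0,0,0]],[[0,0,0],[0,0,0]]]' 0.1 50
python3 -c "
from plan import *
plan([(553.5,-337.2,80,-24.5),(590,150,130,14.2)])"
```

```text
clock: 7.2
position: [0.5537, -0.3373, 0.0034]
ee_rot: [0.977, -0.212, 0.0, 0.0]
ft_force: [0.2, -0.4, 0.1]
grip_width: 0.604
grasp_force: 0.0
clock: 8.2
position: [0.5538, -0.3376, 0.0039]
ee_rot: [0.977, -0.212, 0.0, 0.0]
ft_force: [-1.7, 0.4, 4.9]
grip_width: 0.274
grasp_force: 49.3
at [ 553.8 -337.6    3.9  -24.5]
[-0.006, -0.003, -0.951] -0.0 -> [ 553.5 -337.2   80.   -24.5]
--
[-0.368, -1.0, -0.109] -0.86 -> [ 559.9 -252.2   88.7   14.2]
[0.334, -1.0, -0.108] -0.0 -> [ 566.1 -168.1   97.3   14.2]
[0.334, -1.0, -0.108] -0.0 -> [572.4 -84.  106.   14.2]
[0.334, -1.0, -0.108] -0.0 -> [5.787e+02 2.000e-01 1.146e+02 1.420e+01]
[0.335, -1.0, -0.108] -0.0 -> [585.1  84.3 123.3  14.2]
[0.261, -0.781, -0.084] -0.0 -> [590.  150.  130.   14.2]
--
```

```bash
python3 -m inch '[[[0,0,-0.03],[0,0,0]],[[0,0,-0.1],[0,0,0]],[[0,0,-0.2],[0,0,0]],[[0,0,-0.3],[0,0,0]],[[0,0,-0.4],[0,0,0]],[[0,0,-0.52],[0,0,0]],[[0,0,-0.64],[0,0,0]],[[0,0,-0.76],[0,0,0]],[[0,0,-0.88],[0,0,0]],[[0,0,-1],[0,0,0]]]'
python3 -m inch '[[[-0.02,-0.05,-0.01],[0,0,-0.05]],[[-0.06,-0.15,-0.02],[0,0,-0.14]],[[-0.1,-0.26,-0.03],[0,0,-0.23]],[[-0.14,-0.37,-0.04],[0,0,-0.32]],[[-0.18,-0.48,-0.05],[0,0,-0.41]],[[-0.22,-0.59,-0.06],[0,0,-0.5]],[[-0.26,-0.7,-0.07],[0,0,-0.6]],[[-0.3,-0.8,-0.08],[0,0,-0.7]],[[-0.33,-0.9,-0.09],[0,0,-0.79]],[[-0.37,-1,-0.1],[0,0,-0.86]]]'
python3 -m inch '[[[0.03,-0.1,-0.01],[0,0,0]],[[0.07,-0.2,-0.02],[0,0,0]],[[0.1,-0.3,-0.03],[0,0,0]],[[0.13,-0.4,-0.04],[0,0,0]],[[0.17,-0.5,-0.05],[0,0,0]],[[0.2,-0.6,-0.06],[0,0,0]],[[0.23,-0.7,-0.07],[0,0,0]],[[0.27,-0.8,-0.08],[0,0,0]],[[0.3,-0.9,-0.09],[0,0,0]],[[0.33,-1,-0.1],[0,0,0]]]'
python3 -m inch '[[[0.03,-0.1,0],[0,0,0]],[[0.07,-0.2,0],[0,0,0]],[[0.1,-0.3,0],[0,0,0]],[[0.13,-0.4,0],[0,0,0]],[[0.17,-0.5,0],[0,0,0]],[[0.2,-0.6,0],[0,0,0]],[[0.23,-0.7,0],[0,0,0]],[[0.27,-0.8,0],[0,0,0]],[[0.3,-0.9,0],[0,0,0]],[[0.33,-1,0],[0,0,0]]]'
python3 -m inch '[[[0.03,-0.1,0],[0,0,0]],[[0.07,-0.2,0],[0,0,0]],[[0.1,-0.3,0],[0,0,0]],[[0.13,-0.4,0],[0,0,0]],[[0.17,-0.5,0],[0,0,0]],[[0.2,-0.6,0],[0,0,0]],[[0.23,-0.7,0],[0,0,0]],[[0.27,-0.8,0],[0,0,0]],[[0.3,-0.9,0],[0,0,0]],[[0.33,-1,0],[0,0,0]]]'
python3 -m inch '[[[0.03,-0.1,0],[0,0,0]],[[0.07,-0.2,0],[0,0,0]],[[0.1,-0.3,0],[0,0,0]],[[0.13,-0.4,0],[0,0,0]],[[0.17,-0.5,0],[0,0,0]],[[0.2,-0.6,0],[0,0,0]],[[0.23,-0.7,0],[0,0,0]],[[0.27,-0.8,0],[0,0,0]],[[0.3,-0.9,0],[0,0,0]],[[0.33,-1,0],[0,0,0]]]'
python3 -c "
from plan import *
plan([(592.2,149.2,60,14.2),(592.2,149.2,27,14.2)])"
```

```text
clock: 9.2
position: [0.5537, -0.3373, 0.0844]
ee_rot: [0.977, -0.212, 0.0, 0.0]
ft_force: [-0.3, -0.8, -4.4]
grip_width: 0.266
grasp_force: 49.2
clock: 10.2
position: [0.56, -0.252, 0.092]
ee_rot: [0.992, 0.125, 0.0, 0.0]
ft_force: [0.3, -0.6, -3.9]
grip_width: 0.27
grasp_force: 49.2
clock: 11.2
position: [0.566, -0.1675, 0.0995]
ee_rot: [0.992, 0.124, 0.0, 0.0]
ft_force: [-0.0, 0.1, -3.9]
grip_width: 0.269
grasp_force: 49.2
clock: 12.2
position: [0.5719, -0.0835, 0.0994]
ee_rot: [0.992, 0.124, 0.0, 0.0]
ft_force: [-0.1, -0.0, -2.0]
grip_width: 0.268
grasp_force: 49.2
clock: 13.2
position: [0.5779, 0.0006, 0.0994]
ee_rot: [0.992, 0.124, 0.0, 0.0]
ft_force: [-0.4, -0.0, -4.2]
grip_width: 0.271
grasp_force: 49.2
clock: 14.2
position: [0.5838, 0.0846, 0.0994]
ee_rot: [0.992, 0.124, 0.0, 0.0]
ft_force: [0.4, -0.3, -3.2]
grip_width: 0.269
grasp_force: 49.2
at [583.8  84.6  99.4  14.2]
[0.299, -0.757, 0.493] 0.0 -> [592.2 149.2  60.   14.2]
--
[0.0, -0.0, 0.412] 0.0 -> [592.2 149.2  27.   14.2]
--
```

```bash
python3 -m inch '[[[0.04,-0.1,0],[0,0,0]],[[0.08,-0.2,0],[0,0,0]],[[0.12,-0.3,0.05],[0,0,0]],[[0.16,-0.4,0.1],[0,0,0]],[[0.2,-0.5,0.2],[0,0,0]],[[0.24,-0.6,0.3],[0,0,0]],[[0.27,-0.68,0.35],[0,0,0]],[[0.29,-0.73,0.4],[0,0,0]],[[0.299,-0.757,0.45],[0,0,0]],[[0.299,-0.757,0.49],[0,0,0]]]'
python3 - <<'E'
from plan import *
t=snap('top','top3.png');s=snap('side','side3.png')
plan([(592.2,149.2,27,14.2)])
a=cv2.imread('pics/top3.png')[165:255,130:230]; b=cv2.imread('pics/side3.png')[215:305,160:260]
cv2.imwrite('pics/c3.png',np.hstack([cv2.resize(x,(400,360),interpolation=2) for x in(a,b)]))
E
```

```text
clock: 15.2
position: [0.5921, 0.1487, 0.0599]
ee_rot: [0.992, 0.124, 0.0, 0.0]
ft_force: [0.4, 0.1, -3.1]
grip_width: 0.271
grasp_force: 49.2
at [591.9 148.   59.7  14.2]
[0.007, -0.014, 0.409] -0.0 -> [592.2 149.2  27.   14.2]
--
```

View pics/c3.png

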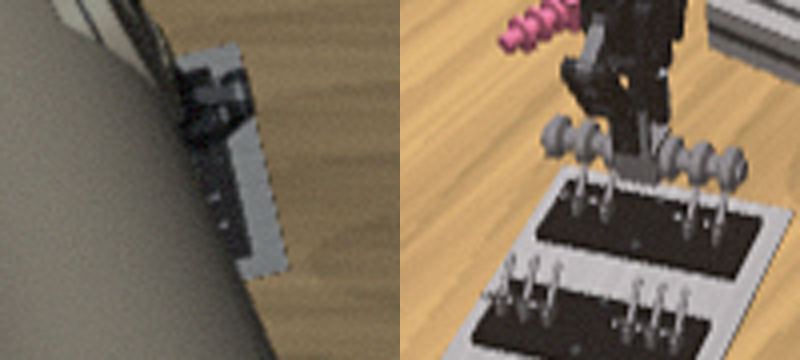

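The side crop shows the coarse stud level above the coarse gauge, its ends at about (543,140) and (748,170). I check this against the predicted ends.

```bash
cat > chk.py <<'E'
from h import *
import sys
# extent of gray stud along its axis in side picture vs prediction
def chk(f,c,hd,roi):
    c=np.array(c)/1000; d=np.array([np.cos(np.radians(hd)),np.sin(np.radians(hd)),0])
    e=proj('side',[c-.061*d,c,c+.061*d]); print('pred',e.round(1).tolist())
    im=cv2.imread(f); h=cv2.cvtColor(im,cv2.COLOR_BGR2HSV); m=(h[...,1]<45)&(h[...,2]>70)
    ax=(e[2]-e[0]); L=np.linalg.norm(ax); ax/=L; nn=np.array([-ax[1],ax[0]])
    v,u=np.nonzero(m); q=np.c_[u,v]-e[1]; s=q@ax; t=q@nn
    k=(abs(t)<3)&(abs(s)<L*.75); hist=np.bincount((s[k]+50).round().astype(int),minlength=100)
    idx=np.nonzero(hist>=3)[0]-50; print('extent px',idx.min(),idx.max(),'pred +-',round(L/2,1),'centre off px',(idx.min()+idx.max())/2,'mm/px',round(122/L,2)); print(hist[50-38:50+39].tolist())
E
python3 -c "
from chk import *
chk('pics/side3.png',(591.9,148.2,68.8),14.2,0)"
```

```text
pred [[245.3, 258.4], [220.2, 253.5], [195.7, 248.7]]
extent px -25 25 pred +- 25.3 centre off px 0.0 mm/px 2.41
[0, 0, 0, 0, 0, 0, 0, 0, 0, 0, 0, 0, 0, 4, 4, 6, 6, 6, 5, 4, 5, 5, 5, 6, 6, 5, 6, 5, 5, 5, 5, 6, 6, 6, 5, 4, 6, 4, 7, 4, 3, 2, 2, 2, 3, 3, 3, 6, 6, 4, 5, 5, 6, 6, 6, 4, 4, 6, 5, 7, 6, 6, 6, 3, 0, 0, 0, 0, 0, 0, 0, 0, 0, 0, 0, 0, 0]
```

```bash
python3 -m inch '[[[0.003,-0.007,0.05],[0,0,0]],[[0.007,-0.014,0.1],[0,0,0]],[[0.007,-0.014,0.15],[0,0,0]],[[0.007,-0.014,0.2],[0,0,0]],[[0.007,-0.014,0.24],[0,0,0]],[[0.007,-0.014,0.27],[0,0,0]],[[0.007,-0.014,0.3],[0,0,0]],[[0.007,-0.014,0.32],[0,0,0]],[[0.007,-0.014,0.34],[0,0,0]],[[0.007,-0.014,0.36],[0,0,0]]]'
python3 -m inch '[[[0,0,0.005],[0,0,0]],[[0,0,0.01],[0,0,0]],[[0,0,0.015],[0,0,0]],[[0,0,0.02],[0,0,0]],[[0,0,0.025],[0,0,0]],[[0,0,0.03],[0,0,0]],[[0,0,0.035],[0,0,0]],[[0,0,0.04],[0,0,0]],[[0,0,0.045],[0,0,0]],[[0,0,0.045],[0,0,0]]]'
```

```text
clock: 16.3
position: [0.5925, 0.1497, 0.0314]
ee_rot: [0.992, 0.124, 0.0, 0.0]
ft_force: [-0.2, -0.8, -2.4]
grip_width: 0.268
grasp_force: 49.2
clock: 17.3
position: [0.5924, 0.1497, 0.0278]
ee_rot: [0.992, 0.124, -0.0, 0.0]
ft_force: [0.1, -0.2, -3.0]
grip_width: 0.265
grasp_force: 49.2
```

```bash
python3 -m inch '[[[0,0,0.003],[0,0,0]],[[0,0,0.006],[0,0,0]],[[0,0,0.01],[0,0,0]],[[0,0,0.01],[0,0,0]],[[0,0,0.01],[0,0,0]],[[0,0,0.01],[0,0,0]],[[0,0,0.01],[0,0,0]],[[0,0,0.01],[0,0,0]],[[0,0,0.01],[0,0,0]],[[0,0,0.01],[0,0,0]]]'
python3 -m inch '[[[0,0,0],[0,0,0]],[[0,0,0],[0,0,0]],[[0,0,0],[0,0,0]],[[0,0,0],[0,0,0]],[[0,0,0],[0,0,0]],[[0,0,0],[0,0,0]],[[0,0,-0.05],[0,0,0]],[[0,0,-0.15],[0,0,0]],[[0,0,-0.25],[0,0,0]],[[0,0,-0.35],[0,0,0]]]' 0.5
python3 -c "
from plan import *
plan([(592.4,149.6,100,14.2),(657.4,-176.9,70,76.3),(657.4,-176.9,3,76.3)])"
```

```text
clock: 18.3
position: [0.5925, 0.1496, 0.0271]
ee_rot: [0.992, 0.124, 0.0, 0.0]
ft_force: [-0.0, -1.7, 2.1]
grip_width: 0.265
grasp_force: 50.0
clock: 19.3
position: [0.5927, 0.1498, 0.0562]
ee_rot: [0.992, 0.124, 0.0, -0.0]
ft_force: [-0.0, 0.2, -0.9]
grip_width: 0.501
grasp_force: 0.0
at [592.7 149.8  56.2  14.2]
[-0.004, 0.002, -0.548] 0.0 -> [592.4 149.6 100.   14.2]
--
[-0.051, 1.0, 0.09] -1.0 -> [608.1  71.   92.8  59.2]
[-1.0, 0.902, 0.121] -0.38 -> [629.1 -34.7  83.1  76.3]
[-1.0, 0.465, 0.1] 0.0 -> [ 646.3 -121.2   75.1   76.3]
[-0.644, 0.3, 0.064] 0.0 -> [ 657.4 -176.9   70.    76.3]
--
[0.0, -0.0, 0.837] 0.0 -> [ 657.4 -176.9    3.    76.3]
--
```

```bash
python3 -m inch '[[[0,0,-0.15],[0,0,0]],[[0,0,-0.3],[0,0,0]],[[0,0.1,-0.45],[0,0,0]],[[-0.01,0.2,-0.5],[0,0,-0.15]],[[-0.02,0.35,-0.5],[0,0,-0.3]],[[-0.03,0.5,-0.5],[0,0,-0.45]],[[-0.04,0.65,-0.5],[0,0,-0.6]],[[-0.05,0.8,-0.5],[0,0,-0.75]],[[-0.05,0.9,-0.5],[0,0,-0.9]],[[-0.05,1,-0.5],[0,0,-1]]]'
python3 -m inch '[[[-0.1,0.09,0],[0,0,-0.04]],[[-0.2,0.18,0],[0,0,-0.08]],[[-0.3,0.27,0],[0,0,-0.12]],[[-0.4,0.36,0],[0,0,-0.16]],[[-0.5,0.45,0],[0,0,-0.2]],[[-0.6,0.54,0],[0,0,-0.24]],[[-0.7,0.63,0],[0,0,-0.28]],[[-0.8,0.72,0],[0,0,-0.32]],[[-0.9,0.81,0],[0,0,-0.36]],[[-1,0.9,0],[0,0,-0.38]]]'
python3 -m inch '[[[-0.1,0.05,0],[0,0,0]],[[-0.2,0.1,0],[0,0,0]],[[-0.3,0.15,0],[0,0,0]],[[-0.4,0.2,0],[0,0,0]],[[-0.5,0.24,0],[0,0,0]],[[-0.6,0.28,0],[0,0,0]],[[-0.7,0.33,0],[0,0,0]],[[-0.8,0.38,0],[0,0,0]],[[-0.9,0.42,0],[0,0,0]],[[-1,0.465,0],[0,0,0]]]'
python3 -c "
from plan import *
plan([(657.4,-176.9,30,76.3),(657.4,-176.9,3.5,76.3)])"
```

```text
clock: 20.3
position: [0.6085, 0.0697, 0.0958]
ee_rot: [0.869, 0.496, 0.0, 0.0]
ft_force: [0.2, 1.0, -0.1]
grip_width: 0.498
grasp_force: 0.0
clock: 21.3
position: [0.6292, -0.0358, 0.0958]
ee_rot: [0.786, 0.618, -0.0, 0.0]
ft_force: [-0.2, 0.7, 0.5]
grip_width: 0.497
grasp_force: 0.0
clock: 22.3
position: [0.6463, -0.1217, 0.095]
ee_rot: [0.786, 0.618, -0.0, -0.0]
ft_force: [-0.1, 0.5, -0.7]
grip_width: 0.5
grasp_force: 0.0
at [ 646.3 -121.7   95.    76.3]
[-0.638, 0.298, 0.813] 0.0 -> [ 657.4 -176.9   30.    76.3]
--
[0.0, 0.0, 0.331] 0.0 -> [ 657.4 -176.9    3.5   76.3]
--
```

```bash
python3 -m inch '[[[-0.15,0.07,0],[0,0,0]],[[-0.3,0.14,0.05],[0,0,0]],[[-0.45,0.21,0.1],[0,0,0]],[[-0.58,0.27,0.2],[0,0,0]],[[-0.63,0.295,0.3],[0,0,0]],[[-0.638,0.298,0.4],[0,0,0]],[[-0.638,0.298,0.5],[0,0,0]],[[-0.638,0.298,0.6],[0,0,0]],[[-0.638,0.298,0.7],[0,0,0]],[[-0.638,0.298,0.78],[0,0,0]]]'
python3 - <<'E'
from plan import *
t=snap('top','top4.png');s=snap('side','side4.png')
plan([(657.4,-176.9,3.5,76.3)])
from chk import chk
chk('pics/side4.png',(592.4,149.5,36),14.2,0)
a=cv2.imread('pics/top4.png')[172:262,80:210]; b=cv2.imread('pics/side4.png')[150:360,140:340]
o=np.zeros((420,790,3),np.uint8);o[:270,:390]=cv2.resize(a,(390,270),interpolation=2);o[:,390:]=cv2.resize(b,(400,420),interpolation=2)
cv2.imwrite('pics/c4.png',o)
E
```

```text
clock: 23.3
position: [0.6572, -0.1757, 0.0319]
ee_rot: [0.786, 0.618, -0.0, -0.0]
ft_force: [-0.2, -0.2, 0.5]
grip_width: 0.5
grasp_force: 0.0
at [ 656.7 -175.9   31.5   76.3]
[-0.01, 0.011, 0.35] 0.001 -> [ 657.4 -176.9    3.5   76.3]
--
pred [[245.5, 269.4], [220.8, 264.5], [196.7, 259.6]]
extent px -36 25 pred +- 24.9 centre off px -5.5 mm/px 2.45
[0, 0, 3, 5, 6, 5, 6, 7, 6, 2, 1, 2, 2, 2, 5, 5, 6, 7, 6, 6, 5, 6, 6, 5, 6, 5, 6, 7, 6, 6, 5, 6, 6, 6, 4, 2, 6, 7, 6, 6, 5, 6, 6, 6, 6, 5, 5, 7, 7, 6, 5, 5, 6, 6, 6, 6, 5, 6, 7, 6, 6, 5, 6, 3, 0, 0, 0, 0, 0, 0, 0, 0, 0, 0, 0, 0, 0]
```

View pics/c4.png

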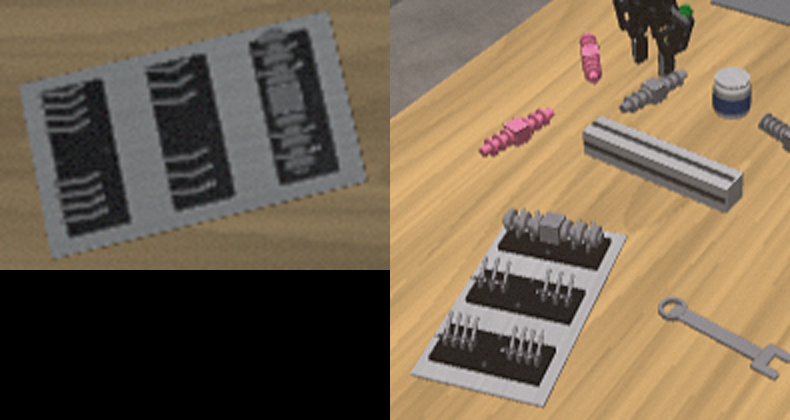

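The coarse stud sits home (side crop, 503–603 × 210–250) with its extent matching the prediction. The gripper is above the medium stud at (655,90). I grip it and lift.

```bash
python3 -m inch '[[[-0.005,0.005,0.05],[0,0,0]],[[-0.01,0.011,0.1],[0,0,0]],[[-0.01,0.011,0.15],[0,0,0]],[[-0.01,0.011,0.2],[0,0,0]],[[-0.01,0.011,0.25],[0,0,0]],[[-0.01,0.011,0.29],[0,0,0]],[[-0.01,0.011,0.32],[0,0,0]],[[-0.01,0.011,0.34],[0,0,0]],[[-0.01,0.011,0.345],[0,0,0]],[[-0.01,0.011,0.345],[0,0,0]]]'
python3 -m inch '[[[0,0,0],[0,0,0]],[[0,0,0],[0,0,0]],[[0,0,0],[0,0,0]],[[0,0,0],[0,0,0]],[[0,0,0],[0,0,0]],[[0,0,0],[0,0,0]],[[0,0,0],[0,0,0]],[[0,0,0],[0,0,0]],[[0,0,0],[0,0,0]],[[0,0,0],[0,0,0]]]' 0.1 50
python3 -m inch '[[[0,0,-0.03],[0,0,0]],[[0,0,-0.1],[0,0,0]],[[0,0,-0.2],[0,0,0]],[[0,0,-0.3],[0,0,0]],[[0,0,-0.4],[0,0,0]],[[0,0,-0.52],[0,0,0]],[[0,0,-0.64],[0,0,0]],[[0,0,-0.76],[0,0,0]],[[0,0,-0.88],[0,0,0]],[[0,0,-1],[0,0,0]]]'
python3 -c "
from plan import *
plan([(571,234.4,90,14.2)])"
```

```text
clock: 24.4
position: [0.6581, -0.1772, 0.0052]
ee_rot: [0.786, 0.618, 0.0, 0.0]
ft_force: [0.1, -0.4, 0.3]
grip_width: 0.501
grasp_force: 0.0
clock: 25.4
position: [0.6595, -0.1773, 0.009]
ee_rot: [0.786, 0.618, 0.001, 0.002]
ft_force: [-9.9, 2.7, 26.2]
grip_width: 0.11
grasp_force: 24.6
clock: 26.4
position: [0.658, -0.1772, 0.0859]
ee_rot: [0.786, 0.618, 0.0, 0.0]
ft_force: [-0.9, 0.6, -0.3]
grip_width: 0.096
grasp_force: 0.0
at [ 658.  -177.2   85.9   76.3]
[1.0, -0.48, -0.011] 1.0 -> [639.6 -90.4  86.8  31.3]
[0.352, -1.0, -0.01] 0.38 -> [622.1  -7.4  87.6  14.2]
[0.04, -1.0, -0.01] 0.0 -> [605.6  71.   88.4  14.2]
[0.039, -1.0, -0.01] 0.0 -> [589.  149.3  89.2  14.2]
[0.04, -1.0, -0.009] 0.0 -> [572.5 227.6  89.9  14.2]
[0.003, -0.087, -0.001] 0.0 -> [571.  234.4  90.   14.2]
--
```

The grip missed: it closed to 0.11 with a 26 N push upward. I look again.

Run:
```python
from plan import *
t=snap('top','top5.png');s=snap('side','side5.png')
a=cv2.imread('pics/top5.png')[140:230,265:365]; b=cv2.imread('pics/side5.png')[140:230,220:320]
cv2.imwrite('pics/c5.png',np.hstack([cv2.resize(x,(400,360),interpolation=2) for x in(a,b)]))
```

```text
(no output)
```

View pics/c5.png

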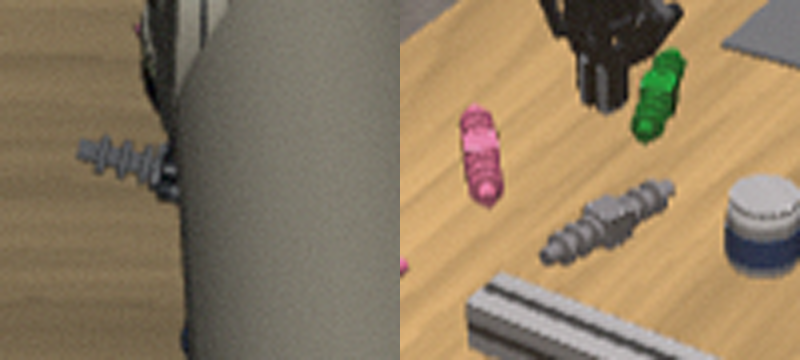

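Run:
```python
from h import *
print('tcp now',proj('side',[.658,-.1772,.0859]),'tcp at pic4',proj('side',[.6567,-.1759,.0317]),'collar top c',proj('side',[.6574,-.1769,.026]))
for f in('side0','side1','side4','side5'):
    h=cv2.cvtColor(cv2.imread(f'pics/{f}.png'),cv2.COLOR_BGR2HSV)
    m=((h[...,1]<45)&(h[...,2]>60)).astype(np.uint8); m[:, :250]=0; m[:,292:]=0;m[:180]=0;m[210:]=0
    n,l,st,c=cv2.connectedComponentsWithStats(m); i=1+np.argmax(st[1:,4]); v,u=np.nonzero(l==i)
    P=np.c_[u,v]-c[i]; d=np.linalg.svd(P,full_matrices=False)[2][0]
    print(f,c[i].round(2),st[i],np.degrees(np.arctan2(d[1],d[0])).round(1))
h=cv2.cvtColor(cv2.imread('pics/top5.png'),cv2.COLOR_BGR2HSV);h0=cv2.cvtColor(cv2.imread('pics/top0.png'),cv2.COLOR_BGR2HSV)
for q in(h0,h):
    m=(q[...,1]<50)[165:200,280:303]; v,u=np.nonzero(m); print(m.sum(),u.min()+280,u.mean()+280,v.mean()+165)
a=cv2.imread('pics/side4.png')[150:210,240:320];b=cv2.imread('pics/side5.png')[150:210,240:320]
cv2.imwrite('pics/c6.png',np.hstack([cv2.resize(x,(400,300),interpolation=2) for x in(a,b)]))
```

```text
tcp now [[270.42524528 173.62514249]] tcp at pic4 [[270.98340566 190.47624351]] collar top c [[271.00012242 191.92622253]]
side0 [271.13 195.05] [255 185  33  21 286] 150.2
side1 [271.17 194.99] [255 185  33  21 284] 150.3
side4 [271.47 194.31] [255 180  33  26 307] 147.0
side5 [271.24 195.02] [255 185  33  21 289] 150.5
127 284 294.09448818897636 179.08661417322836
128 284 294.09375 179.1171875
```

View pics/c6.png

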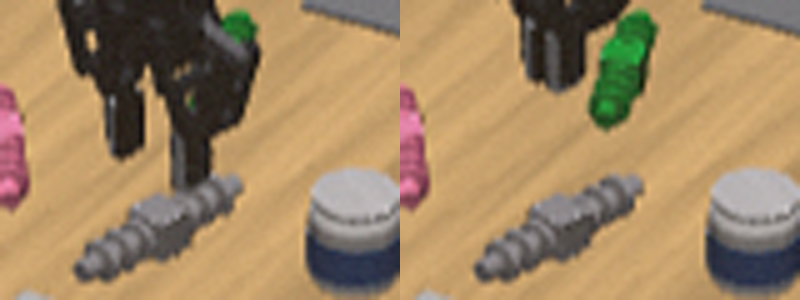

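The fingertips end visibly above the reported TCP (tips at about (269,168) against a projected TCP at (270,174)). So I gripped only the collar's top edge and slipped off it. The stud did not move (centroid still (271.2,195.0)). I go lower, watching the force.

```bash
python3 -m inch '[[[0,0,0.1],[0,0,0]],[[0,-0.008,0.2],[0,0,0]],[[0,-0.008,0.3],[0,0,0]],[[0,-0.008,0.4],[0,0,0]],[[0,-0.008,0.5],[0,0,0]],[[0,-0.008,0.6],[0,0,0]],[[0,-0.008,0.7],[0,0,0]],[[0,-0.008,0.8],[0,0,0]],[[0,-0.008,0.9],[0,0,0]],[[0,-0.008,1],[0,0,0]]]' 0.5
python3 -m inch '[[[0,0,0.01],[0,0,0]],[[0,0,0.02],[0,0,0]],[[0,0,0.03],[0,0,0]],[[0,0,0.04],[0,0,0]],[[0,0,0.05],[0,0,0]],[[0,0,0.06],[0,0,0]],[[0,0,0.07],[0,0,0]],[[0,0,0.08],[0,0,0]],[[0,0,0.08],[0,0,0]],[[0,0,0.08],[0,0,0]]]'
```

```text
clock: 27.5
position: [0.6574, -0.177, 0.0044]
ee_rot: [0.786, 0.618, -0.0, 0.0]
ft_force: [0.4, -0.4, -0.9]
grip_width: 0.499
grasp_force: 0.0
clock: 28.5
position: [0.6574, -0.177, -0.0014]
ee_rot: [0.786, 0.618, -0.0, 0.0]
ft_force: [0.1, -0.5, 0.5]
grip_width: 0.499
grasp_force: 0.0
```

```bash
python3 -m inch '[[[0,0,0.01],[0,0,0]],[[0,0,0.02],[0,0,0]],[[0,0,0.03],[0,0,0]],[[0,0,0.04],[0,0,0]],[[0,0,0.045],[0,0,0]],[[0,0,0.045],[0,0,0]],[[0,0,0.045],[0,0,0]],[[0,0,0.045],[0,0,0]],[[0,0,0.045],[0,0,0]],[[0,0,0.045],[0,0,0]]]' 0.45
python3 -m inch '[[[0,0,0],[0,0,0]],[[0,0,0],[0,0,0]],[[0,0,0],[0,0,0]],[[0,0,0],[0,0,0]],[[0,0,0],[0,0,0]],[[0,0,0],[0,0,0]],[[0,0,0],[0,0,0]],[[0,0,0],[0,0,0]],[[0,0,0],[0,0,0]],[[0,0,0],[0,0,0]]]' 0.1 50
```

```text
clock: 29.5
position: [0.6574, -0.177, -0.0049]
ee_rot: [0.786, 0.618, -0.0, 0.0]
ft_force: [0.5, -0.3, 0.5]
grip_width: 0.449
grasp_force: 0.0
clock: 30.5
position: [0.6575, -0.177, -0.0047]
ee_rot: [0.786, 0.618, 0.0, 0.0]
ft_force: [-0.7, -0.6, 5.1]
grip_width: 0.286
grasp_force: 49.9
```

```bash
python3 -m inch '[[[0,0,-0.03],[0,0,0]],[[0,0,-0.1],[0,0,0]],[[0,0,-0.2],[0,0,0]],[[0,0,-0.3],[0,0,0]],[[0,0,-0.4],[0,0,0]],[[0,0,-0.52],[0,0,0]],[[0,0,-0.64],[0,0,0]],[[0,0,-0.76],[0,0,0]],[[0,0,-0.88],[0,0,0]],[[0,0,-1],[0,0,0]]]'
python3 -c "
from plan import *
plan([(571,234.4,80,14.2)])"
```

```text
clock: 31.5
position: [0.6574, -0.177, 0.076]
ee_rot: [0.786, 0.618, 0.0, 0.0]
ft_force: [-0.0, 1.4, -3.2]
grip_width: 0.279
grasp_force: 49.2
at [ 657.4 -177.    76.    76.3]
[1.0, -0.478, -0.011] 1.0 -> [639.2 -90.3  76.8  31.3]
[0.353, -1.0, -0.01] 0.38 -> [621.7  -7.2  77.6  14.2]
[0.041, -1.0, -0.01] 0.0 -> [605.3  71.1  78.4  14.2]
[0.041, -1.0, -0.009] 0.0 -> [588.8 149.5  79.2  14.2]
[0.041, -1.0, -0.01] 0.0 -> [572.4 227.8  80.   14.2]
[0.003, -0.084, -0.0] 0.0 -> [571.  234.4  80.   14.2]
--
```

```bash
python3 -m inch '[[[0.05,-0.02,0],[0,0,-0.0]],[[0.15,-0.07,0],[0,0,0.1]],[[0.26,-0.12,0],[0,0,0.2]],[[0.37,-0.17,0],[0,0,0.32]],[[0.48,-0.22,0],[0,0,0.44]],[[0.59,-0.28,0],[0,0,0.56]],[[0.7,-0.33,0],[0,0,0.68]],[[0.8,-0.38,-0.01],[0,0,0.8]],[[0.9,-0.43,-0.01],[0,0,0.9]],[[1,-0.48,-0.01],[0,0,1]]]'
python3 -m inch '[[[0.06,-0.1,0],[0,0,0.04]],[[0.12,-0.2,0],[0,0,0.08]],[[0.18,-0.3,0],[0,0,0.12]],[[0.24,-0.4,0],[0,0,0.16]],[[0.3,-0.5,0],[0,0,0.2]],[[0.36,-0.6,0],[0,0,0.24]],[[0.42,-0.7,0],[0,0,0.28]],[[0.48,-0.8,0],[0,0,0.32]],[[0.54,-0.9,-0.01],[0,0,0.35]],[[0.6,-1,-0.01],[0,0,0.38]]]'
python3 -m inch '[[[0,-0.1,0],[0,0,0]],[[-0.01,-0.2,0],[0,0,0]],[[-0.01,-0.3,0],[0,0,0]],[[-0.02,-0.4,0],[0,0,0]],[[-0.02,-0.5,0],[0,0,0]],[[-0.02,-0.6,0],[0,0,0]],[[-0.03,-0.7,0],[0,0,0]],[[-0.03,-0.8,0],[0,0,0]],[[-0.04,-0.9,0],[0,0,0]],[[-0.04,-1,0],[0,0,0]]]'
python3 -m inch '[[[0,-0.1,0],[0,0,0]],[[-0.01,-0.2,0],[0,0,0]],[[-0.01,-0.3,0],[0,0,0]],[[-0.02,-0.4,0],[0,0,0]],[[-0.02,-0.5,0],[0,0,0]],[[-0.02,-0.6,0],[0,0,0]],[[-0.03,-0.7,0],[0,0,0]],[[-0.03,-0.8,0],[0,0,0]],[[-0.04,-0.9,0],[0,0,0]],[[-0.04,-1,0],[0,0,0]]]'
python3 -c "
from plan import *
plan([(571,234.4,50,14.2),(571,234.4,18.3,14.2)])"
```

```text
clock: 32.5
position: [0.6386, -0.0893, 0.0755]
ee_rot: [0.963, 0.268, -0.0, -0.0]
ft_force: [0.4, 0.4, -2.5]
grip_width: 0.287
grasp_force: 49.2
clock: 33.5
position: [0.6381, 0.0039, 0.0763]
ee_rot: [0.992, 0.123, -0.0, -0.0]
ft_force: [-0.4, 0.4, -2.6]
grip_width: 0.284
grasp_force: 49.2
clock: 34.5
position: [0.6155, 0.0805, 0.0767]
ee_rot: [0.992, 0.124, -0.0, 0.0]
ft_force: [-0.0, -0.3, -2.3]
grip_width: 0.29
grasp_force: 49.2
clock: 35.5
position: [0.5927, 0.1572, 0.0766]
ee_rot: [0.992, 0.124, -0.0, 0.0]
ft_force: [-1.1, 0.2, -1.9]
grip_width: 0.287
grasp_force: 49.2
at [592.7 157.2  76.6  14.2]
[-0.027, -1.0, 0.332] 0.0 -> [571.  234.3  50.1  14.2]
--
[0.0, -0.002, 0.397] 0.0 -> [571.  234.4  18.3  14.2]
--
```

```bash
python3 -m inch '[[[0,-0.1,0],[0,0,0]],[[0,-0.21,0],[0,0,0]],[[-0.01,-0.33,0],[0,0,0]],[[-0.01,-0.45,0],[0,0,0]],[[-0.01,-0.57,0.05],[0,0,0]],[[-0.02,-0.69,0.1],[0,0,0]],[[-0.02,-0.8,0.15],[0,0,0]],[[-0.02,-0.9,0.22],[0,0,0]],[[-0.027,-0.97,0.28],[0,0,0]],[[-0.027,-1,0.33],[0,0,0]]]'
python3 - <<'E'
from plan import *
snap('side','side6.png'); p=pose(); plan([(571,234.4,18.3,14.2)],p)
from chk import chk
chk('pics/side6.png',(p[0],p[1],p[2]+17.7),p[3],0)
E
```

```text
clock: 36.5
position: [0.5708, 0.2343, 0.0496]
ee_rot: [0.992, 0.124, -0.0, 0.0]
ft_force: [0.5, -0.7, -3.2]
grip_width: 0.285
grasp_force: 49.2
at [570.5 234.2  49.   14.2]
[0.007, -0.001, 0.384] 0.001 -> [571.  234.4  18.3  14.2]
--
pred [[231.2, 285.4], [204.8, 279.9], [179.2, 274.5]]
extent px -39 26 pred +- 26.6 centre off px -6.5 mm/px 2.29
[6, 6, 7, 5, 7, 6, 6, 6, 6, 6, 6, 4, 5, 6, 7, 6, 6, 5, 4, 6, 6, 6, 6, 5, 5, 6, 6, 6, 6, 5, 4, 6, 6, 7, 3, 4, 6, 1, 5, 4, 0, 0, 0, 0, 0, 0, 1, 4, 5, 6, 5, 5, 3, 5, 6, 7, 5, 4, 6, 6, 5, 4, 4, 5, 5, 2, 0, 0, 0, 0, 0, 0, 0, 0, 0, 0, 0]
```

```bash
python3 -m inch '[[[0.003,0,0.05],[0,0,0]],[[0.005,0,0.1],[0,0,0]],[[0.005,0,0.14],[0,0,0]],[[0.005,0,0.18],[0,0,0]],[[0.005,0,0.22],[0,0,0]],[[0.005,0,0.25],[0,0,0]],[[0.005,0,0.28],[0,0,0]],[[0.005,0,0.3],[0,0,0]],[[0.005,0,0.32],[0,0,0]],[[0.005,0,0.34],[0,0,0]]]'
python3 -m inch '[[[0,0,0.005],[0,0,0]],[[0,0,0.01],[0,0,0]],[[0,0,0.015],[0,0,0]],[[0,0,0.02],[0,0,0]],[[0,0,0.025],[0,0,0]],[[0,0,0.03],[0,0,0]],[[0,0,0.035],[0,0,0]],[[0,0,0.04],[0,0,0]],[[0,0,0.045],[0,0,0]],[[0,0,0.05],[0,0,0]]]'
```

```text
clock: 37.55
position: [0.5717, 0.2338, 0.023]
ee_rot: [0.992, 0.124, 0.0, 0.0]
ft_force: [-1.2, -0.6, -2.0]
grip_width: 0.284
grasp_force: 49.2
clock: 38.55
position: [0.5717, 0.2337, 0.019]
ee_rot: [0.992, 0.124, 0.0, 0.0]
ft_force: [0.9, -0.7, -1.5]
grip_width: 0.288
grasp_force: 49.2
```

```bash
python3 -m inch '[[[0,0,0.003],[0,0,0]],[[0,0,0.006],[0,0,0]],[[0,0,0.01],[0,0,0]],[[0,0,0.01],[0,0,0]],[[0,0,0.01],[0,0,0]],[[0,0,0.01],[0,0,0]],[[0,0,0.01],[0,0,0]],[[0,0,0.01],[0,0,0]],[[0,0,0.01],[0,0,0]],[[0,0,0.01],[0,0,0]]]'
python3 -m inch '[[[0,0,0],[0,0,0]],[[0,0,0],[0,0,0]],[[0,0,0],[0,0,0]],[[0,0,0],[0,0,0]],[[0,0,0],[0,0,0]],[[0,0,0],[0,0,0]],[[0,0,-0.05],[0,0,0]],[[0,0,-0.15],[0,0,0]],[[0,0,-0.3],[0,0,0]],[[0,0,-0.5],[0,0,0]]]' 0.5
python3 -c "
from plan import *
x,y,z,h=pose()
plan([(433.4,-170.7,80,-18.9),(433.4,-170.7,-4.7,-18.9)])"
```

```text
clock: 39.55
position: [0.5718, 0.234, 0.0184]
ee_rot: [0.992, 0.124, 0.0, -0.0]
ft_force: [-1.2, 1.8, 1.9]
grip_width: 0.286
grasp_force: 49.9
clock: 40.55
position: [0.5715, 0.2337, 0.0593]
ee_rot: [0.992, 0.124, -0.0, 0.0]
ft_force: [-0.5, 0.3, -0.2]
grip_width: 0.496
grasp_force: 0.0
at [571.5 233.7  59.3  14.2]
[-0.651, 1.0, -0.058] 0.736 -> [540.7 143.4  63.9 -18.9]
[0.001, 1.0, -0.048] -0.0 -> [514.8  67.7  67.8 -18.9]
[0.001, 1.0, -0.049] -0.0 -> [488.9  -8.   71.7 -18.9]
[0.001, 1.0, -0.048] -0.0 -> [463.1 -83.7  75.5 -18.9]
[0.001, 1.0, -0.049] -0.0 -> [ 437.2 -159.4   79.5  -18.9]
[0.0, 0.149, -0.007] -0.0 -> [ 433.4 -170.7   80.   -18.9]
--
[0.0, -0.0, 1.0] -0.0 -> [ 433.4 -170.7    0.   -18.9]
[0.0, -0.0, 0.059] -0.0 -> [ 433.4 -170.7   -4.7  -18.9]
--
```

```bash
python3 -m inch '[[[0,0,-0.2],[0,0,0]],[[0,0.02,-0.35],[0,0,0]],[[-0.1,0.12,-0.45],[0,0,0]],[[-0.15,0.25,-0.45],[0,0,0]],[[-0.25,0.38,-0.45],[0,0,0]],[[-0.33,0.5,-0.45],[0,0,0]],[[-0.41,0.63,-0.45],[0,0,0]],[[-0.49,0.76,-0.45],[0,0,0]],[[-0.57,0.88,-0.45],[0,0,0]],[[-0.65,1,-0.45],[0,0,0]]]'
python3 -m inch '[[[-0.06,0.1,0],[0,0,0]],[[-0.13,0.2,0],[0,0,0]],[[-0.19,0.3,0],[0,0,0]],[[-0.26,0.4,0],[0,0,0]],[[-0.32,0.5,0],[0,0,0]],[[-0.39,0.6,0],[0,0,0]],[[-0.45,0.7,0],[0,0,0]],[[-0.52,0.8,0],[0,0,0]],[[-0.58,0.9,0],[0,0,0]],[[-0.65,1,0],[0,0,0]]]'
python3 -m inch '[[[-0.06,0.1,0],[0,0,0]],[[-0.13,0.2,0],[0,0,0]],[[-0.19,0.3,0],[0,0,0]],[[-0.26,0.4,0],[0,0,0]],[[-0.32,0.5,0],[0,0,0]],[[-0.39,0.6,0],[0,0,0]],[[-0.45,0.7,0],[0,0,0]],[[-0.52,0.8,0],[0,0,0]],[[-0.58,0.9,0],[0,0,0]],[[-0.65,1,0],[0,0,0]]]'
python3 -m inch '[[[-0.06,0.1,0],[0,0,0]],[[-0.13,0.2,0],[0,0,0]],[[-0.19,0.3,0],[0,0,0]],[[-0.26,0.4,0],[0,0,0]],[[-0.32,0.5,0],[0,0,0]],[[-0.39,0.6,0],[0,0,0]],[[-0.45,0.7,0],[0,0,0]],[[-0.52,0.8,0],[0,0,0]],[[-0.58,0.9,0],[0,0,0]],[[-0.65,1,0],[0,0,0]]]'
python3 -c "
from plan import *
plan([(433.4,-170.7,35,-18.9),(433.4,-170.7,-4.7,-18.9)])"
```

```text
clock: 41.55
position: [0.5405, 0.1424, 0.0942]
ee_rot: [0.992, 0.124, -0.0, 0.0]
ft_force: [0.2, 0.8, -0.1]
grip_width: 0.501
grasp_force: 0.0
clock: 42.55
position: [0.5099, 0.0524, 0.0943]
ee_rot: [0.992, 0.124, 0.0, 0.0]
ft_force: [-0.2, -0.8, -0.8]
grip_width: 0.501
grasp_force: 0.0
clock: 43.55
position: [0.4791, -0.0379, 0.0943]
ee_rot: [0.992, 0.124, 0.0, 0.0]
ft_force: [0.0, -0.2, 0.4]
grip_width: 0.499
grasp_force: 0.0
clock: 44.55
position: [0.4483, -0.1282, 0.0943]
ee_rot: [0.992, 0.124, 0.0, 0.0]
ft_force: [-0.1, 0.2, -0.7]
grip_width: 0.501
grasp_force: 0.0
at [ 448.3 -128.2   94.3   14.2]
[-0.311, 0.469, 0.741] 0.736 -> [ 433.4 -170.7   35.   -18.9]
--
[-0.0, -0.0, 0.496] -0.0 -> [ 433.4 -170.7   -4.7  -18.9]
--
```

```bash
python3 -m inch '[[[-0.06,0.1,0],[0,0,0.12]],[[-0.12,0.2,0],[0,0,0.25]],[[-0.2,0.3,0.05],[0,0,0.37]],[[-0.25,0.39,0.1],[0,0,0.5]],[[-0.3,0.45,0.2],[0,0,0.62]],[[-0.311,0.469,0.3],[0,0,0.7]],[[-0.311,0.469,0.4],[0,0,0.736]],[[-0.311,0.469,0.5],[0,0,0.736]],[[-0.311,0.469,0.6],[0,0,0.736]],[[-0.311,0.469,0.68],[0,0,0.736]]]'
python3 - <<'E'
from plan import *
snap('side','side7.png'); snap('top','top7.png'); plan([(433.4,-170.7,-4.7,-18.9)])
from chk import chk
chk('pics/side7.png',(571.5,233.9,36),14.2,0)
a=cv2.imread('pics/side7.png')[235:355,150:270]; b=cv2.imread('pics/side7.png')[160:250,290:380];c=cv2.imread('pics/top7.png')[172:262,80:210]
cv2.imwrite('pics/c7.png',np.hstack([cv2.resize(a,(300,300),interpolation=2),cv2.resize(b,(240,300),interpolation=2),cv2.resize(c,(260,300),interpolation=2)]))
E
```

```text
clock: 45.55
position: [0.4334, -0.17, 0.0392]
ee_rot: [0.986, -0.164, -0.0, -0.0]
ft_force: [-0.1, 0.1, 0.1]
grip_width: 0.499
grasp_force: 0.0
at [ 433.  -169.8   38.9  -18.9]
[0.008, 0.01, 0.545] 0.0 -> [ 433.4 -170.7   -4.7  -18.9]
--
pred [[231.8, 295.4], [205.9, 289.8], [180.6, 284.4]]
extent px -38 26 pred +- 26.2 centre off px -6.0 mm/px 2.33
[4, 6, 6, 7, 5, 6, 7, 2, 1, 1, 2, 1, 3, 6, 6, 7, 6, 6, 3, 6, 6, 6, 6, 5, 5, 7, 6, 6, 6, 6, 5, 6, 6, 6, 3, 4, 6, 5, 6, 6, 6, 6, 5, 6, 7, 5, 5, 6, 6, 6, 6, 5, 5, 6, 6, 6, 7, 5, 6, 6, 6, 5, 6, 6, 4, 1, 0, 0, 0, 0, 0, 0, 0, 0, 0, 0, 0]
```

View pics/c7.png

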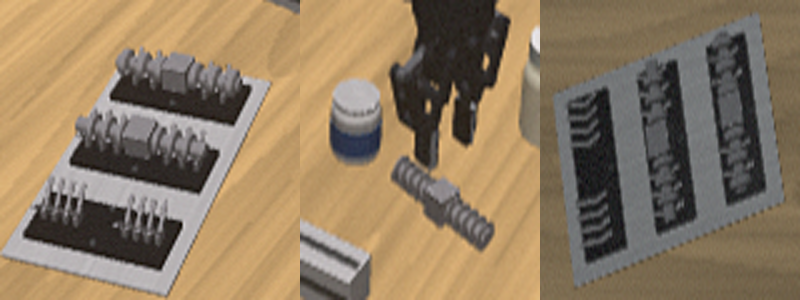

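Both the coarse stud (180,70) and the medium stud (137,135) sit home, and the gripper is above the fine stud (440,200 in the crop). I descend and grip.

```bash
python3 -m inch '[[[0.004,0.005,0.07],[0,0,0]],[[0.004,0.005,0.14],[0,0,0]],[[0.004,0.005,0.21],[0,0,0]],[[0.004,0.005,0.28],[0,0,0]],[[0.004,0.005,0.35],[0,0,0]],[[0.004,0.005,0.41],[0,0,0]],[[0.004,0.005,0.46],[0,0,0]],[[0.004,0.005,0.5],[0,0,0]],[[0.004,0.005,0.525],[0,0,0]],[[0.004,0.005,0.54],[0,0,0]]]'
python3 -m inch '[[[0,0,0],[0,0,0]],[[0,0,0],[0,0,0]],[[0,0,0],[0,0,0]],[[0,0,0],[0,0,0]],[[0,0,0],[0,0,0]],[[0,0,0],[0,0,0]],[[0,0,0],[0,0,0]],[[0,0,0],[0,0,0]],[[0,0,0],[0,0,0]],[[0,0,0],[0,0,0]]]' 0.1 50
```

```text
clock: 46.65
position: [0.4338, -0.1705, -0.0035]
ee_rot: [0.986, -0.164, 0.0, 0.0]
ft_force: [-0.3, 0.2, 0.3]
grip_width: 0.502
grasp_force: 0.0
clock: 47.65
position: [0.4339, -0.1706, -0.0031]
ee_rot: [0.986, -0.164, 0.0, 0.0]
ft_force: [-2.1, 0.2, 4.8]
grip_width: 0.286
grasp_force: 49.8
```

```bash
python3 -m inch '[[[0,0,-0.03],[0,0,0]],[[0,0,-0.1],[0,0,0]],[[0,0,-0.2],[0,0,0]],[[0,0,-0.3],[0,0,0]],[[0,0,-0.4],[0,0,0]],[[0,0,-0.52],[0,0,-0.1]],[[0,0,-0.64],[0,0,-0.22]],[[0,0,-0.76],[0,0,-0.36]],[[0,0,-0.88],[0,0,-0.5]],[[0,0,-1],[0,0,-0.64]]]'
python3 -c "
from plan import *
plan([(549.8,319.5,80,14.2)])"
```

```text
clock: 48.65
position: [0.4338, -0.1705, 0.0776]
ee_rot: [0.996, 0.088, 0.0, 0.0]
ft_force: [0.2, 0.4, -3.3]
grip_width: 0.286
grasp_force: 49.4
at [ 433.8 -170.5   77.6   10.1]
[0.434, -1.0, -0.005] -0.09 -> [453.9 -85.6  78.   14.2]
[0.521, -1.0, -0.005] -0.0 -> [474.7   2.2  78.4  14.2]
[0.521, -1.0, -0.005] -0.0 -> [495.5  89.9  78.8  14.2]
[0.521, -1.0, -0.006] -0.0 -> [516.3 177.7  79.3  14.2]
[0.521, -1.0, -0.005] -0.0 -> [537.1 265.5  79.7  14.2]
[0.32, -0.615, -0.004] -0.0 -> [549.8 319.5  80.   14.2]
--
```

```bash
python3 -m inch '[[[0.03,-0.05,0],[0,0,0]],[[0.07,-0.14,0],[0,0,-0.02]],[[0.12,-0.25,0],[0,0,-0.04]],[[0.16,-0.36,0],[0,0,-0.06]],[[0.2,-0.47,0],[0,0,-0.08]],[[0.25,-0.58,0],[0,0,-0.09]],[[0.3,-0.69,0],[0,0,-0.09]],[[0.35,-0.8,0],[0,0,-0.09]],[[0.39,-0.9,0],[0,0,-0.09]],[[0.434,-1,0],[0,0,-0.09]]]'
python3 -m inch '[[[0.05,-0.1,0],[0,0,0]],[[0.1,-0.2,0],[0,0,0]],[[0.16,-0.3,0],[0,0,0]],[[0.21,-0.4,0],[0,0,0]],[[0.26,-0.5,0],[0,0,0]],[[0.31,-0.6,0],[0,0,0]],[[0.36,-0.7,0],[0,0,0]],[[0.42,-0.8,0],[0,0,0]],[[0.47,-0.9,0],[0,0,0]],[[0.52,-1,0],[0,0,0]]]'
python3 -m inch '[[[0.05,-0.1,0],[0,0,0]],[[0.1,-0.2,0],[0,0,0]],[[0.16,-0.3,0],[0,0,0]],[[0.21,-0.4,0],[0,0,0]],[[0.26,-0.5,0],[0,0,0]],[[0.31,-0.6,0],[0,0,0]],[[0.36,-0.7,0],[0,0,0]],[[0.42,-0.8,0],[0,0,0]],[[0.47,-0.9,0],[0,0,0]],[[0.52,-1,0],[0,0,0]]]'
python3 -m inch '[[[0.05,-0.1,0],[0,0,0]],[[0.1,-0.2,0],[0,0,0]],[[0.16,-0.3,0],[0,0,0]],[[0.21,-0.4,0],[0,0,0]],[[0.26,-0.5,0],[0,0,0]],[[0.31,-0.6,0],[0,0,0]],[[0.36,-0.7,0],[0,0,0]],[[0.42,-0.8,0],[0,0,0]],[[0.47,-0.9,0],[0,0,0]],[[0.52,-1,0],[0,0,0]]]'
python3 -m inch '[[[0.05,-0.1,0],[0,0,0]],[[0.1,-0.2,0],[0,0,0]],[[0.16,-0.3,0],[0,0,0]],[[0.21,-0.4,0],[0,0,0]],[[0.26,-0.5,0],[0,0,0]],[[0.31,-0.6,0],[0,0,0]],[[0.36,-0.7,0],[0,0,0]],[[0.42,-0.8,0],[0,0,0]],[[0.47,-0.9,0],[0,0,0]],[[0.52,-1,0],[0,0,0]]]'
python3 -c "
from plan import *
plan([(549.8,319.5,48,14.2),(549.8,319.5,19.8,14.2)])"
```

```text
clock: 49.65
position: [0.4544, -0.085, 0.0766]
ee_rot: [0.993, 0.121, 0.0, 0.0]
ft_force: [-0.4, 0.3, -2.8]
grip_width: 0.285
grasp_force: 49.5
clock: 50.65
position: [0.4755, 0.0027, 0.0766]
ee_rot: [0.993, 0.121, 0.0, 0.0]
ft_force: [0.3, 0.4, -3.6]
grip_width: 0.285
grasp_force: 49.5
clock: 51.65
position: [0.4967, 0.0904, 0.0766]
ee_rot: [0.993, 0.121, 0.0, 0.0]
ft_force: [-0.0, 0.7, -2.1]
grip_width: 0.288
grasp_force: 49.5
clock: 52.65
position: [0.5178, 0.178, 0.0766]
ee_rot: [0.993, 0.121, 0.0, 0.0]
ft_force: [0.0, 0.1, -2.4]
grip_width: 0.285
grasp_force: 49.5
clock: 53.65
position: [0.5389, 0.2657, 0.0766]
ee_rot: [0.993, 0.121, 0.0, 0.0]
ft_force: [0.3, -0.2, -3.1]
grip_width: 0.281
grasp_force: 49.5
at [538.9 265.7  76.6  13.9]
[0.295, -0.62, 0.358] -0.006 -> [549.8 319.5  48.   14.2]
--
[-0.0, 0.0, 0.352] 0.0 -> [549.8 319.5  19.8  14.2]
--
```

```bash
python3 -m inch '[[[0.05,-0.1,0],[0,0,0]],[[0.1,-0.2,0],[0,0,0]],[[0.15,-0.3,0],[0,0,0]],[[0.19,-0.4,0.05],[0,0,-0.006]],[[0.23,-0.49,0.1],[0,0,-0.006]],[[0.26,-0.56,0.15],[0,0,-0.006]],[[0.29,-0.61,0.2],[0,0,-0.006]],[[0.295,-0.62,0.26],[0,0,-0.006]],[[0.295,-0.62,0.31],[0,0,-0.006]],[[0.295,-0.62,0.34],[0,0,-0.006]]]'
python3 - <<'E'
from plan import *
snap('side','side8.png'); p=pose(); plan([(549.8,319.5,19.8,14.2)],p)
from chk import chk
chk('pics/side8.png',(p[0]-.5,p[1]-.1,p[2]+16.3),p[3],0)
a=cv2.imread('pics/side8.png')[260:360,140:260]
cv2.imwrite('pics/c8.png',cv2.resize(a,(720,600),interpolation=2))
E
```

```text
clock: 54.65
position: [0.5496, 0.3182, 0.0488]
ee_rot: [0.992, 0.123, -0.0, 0.0]
ft_force: [-0.1, -0.3, -3.6]
grip_width: 0.288
grasp_force: 49.4
at [549.5 318.1  48.6  14.2]
[0.008, -0.016, 0.36] -0.001 -> [549.8 319.5  19.8  14.2]
--
pred [[216.0, 315.0], [188.3, 308.7], [161.4, 302.6]]
extent px -42 29 pred +- 28.0 centre off px -6.5 mm/px 2.18
[6, 6, 6, 6, 6, 6, 6, 6, 6, 6, 2, 4, 5, 5, 7, 6, 5, 3, 3, 6, 6, 5, 4, 5, 6, 6, 5, 1, 6, 6, 6, 5, 3, 6, 5, 0, 3, 4, 4, 6, 2, 0, 0, 0, 0, 0, 0, 0, 3, 4, 4, 3, 2, 4, 4, 4, 2, 2, 6, 5, 5, 4, 6, 6, 5, 5, 3, 4, 0, 0, 0, 0, 0, 0, 0, 0, 0]
```

View pics/c8.png

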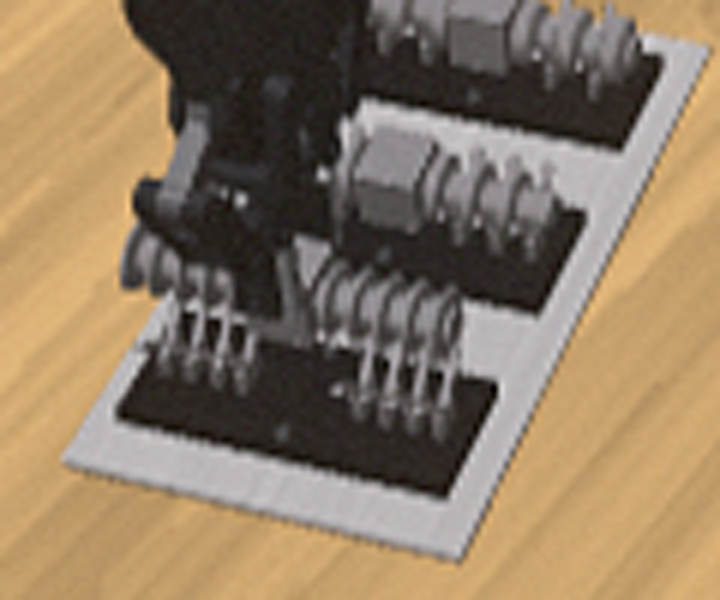

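The fine stud is level over its gauge. Its left end at (125,265) and right end at (455,325) in the crop agree with the prediction to about 1 px, possibly 1 mm toward +x. I descend slowly and feel for contact.

```bash
python3 -m inch '[[[0,-0.01,0.04],[0,0,0]],[[0,-0.014,0.08],[0,0,0]],[[0,-0.014,0.12],[0,0,0]],[[0,-0.014,0.16],[0,0,0]],[[0,-0.014,0.19],[0,0,0]],[[0,-0.014,0.22],[0,0,0]],[[0,-0.014,0.24],[0,0,0]],[[0,-0.014,0.26],[0,0,0]],[[0,-0.014,0.28],[0,0,0]],[[0,-0.014,0.29],[0,0,0]]]'
python3 -c "
from plan import *
o=manip.get_obs();print(o['ft_force'],o['torque'])"
```

```text
clock: 55.7
position: [0.5494, 0.3198, 0.0261]
ee_rot: [0.992, 0.124, -0.0, 0.0]
ft_force: [-0.5, 0.3, -3.0]
grip_width: 0.287
grasp_force: 49.5
[-0.45897838  0.25017436 -3.04330044] [-0.01302395 -0.0265205   0.02239407]
```

```bash
python3 -m inch '[[[0,0,0.008],[0,0,0]],[[0,0,0.016],[0,0,0]],[[0,0,0.024],[0,0,0]],[[0,0,0.03],[0,0,0]],[[0,0,0.036],[0,0,0]],[[0,0,0.042],[0,0,0]],[[0,0,0.048],[0,0,0]],[[0,0,0.054],[0,0,0]],[[0,0,0.06],[0,0,0]],[[0,0,0.065],[0,0,0]]]'
```

```text
clock: 56.7
position: [0.5494, 0.3198, 0.021]
ee_rot: [0.992, 0.124, 0.0, 0.0]
ft_force: [-0.3, 0.1, -2.7]
grip_width: 0.284
grasp_force: 49.5
```

```bash
python3 -m inch '[[[0,0,0.004],[0,0,0]],[[0,0,0.008],[0,0,0]],[[0,0,0.012],[0,0,0]],[[0,0,0.016],[0,0,0]],[[0,0,0.018],[0,0,0]],[[0,0,0.02],[0,0,0]],[[0,0,0.02],[0,0,0]],[[0,0,0.02],[0,0,0]],[[0,0,0.02],[0,0,0]],[[0,0,0.02],[0,0,0]]]'
```

```text
clock: 57.7
position: [0.5496, 0.3198, 0.0199]
ee_rot: [0.992, 0.124, 0.0, 0.0]
ft_force: [-2.5, -2.6, 4.9]
grip_width: 0.287
grasp_force: 50.4
```

Contact is at the home height with a light force. I release, rise and back away.

```bash
python3 -m inch '[[[0,0,0],[0,0,0]],[[0,0,0],[0,0,0]],[[0,0,0],[0,0,0]],[[0,0,0],[0,0,0]],[[0,0,0],[0,0,0]],[[0,0,0],[0,0,0]],[[0,0,-0.05],[0,0,0]],[[0,0,-0.15],[0,0,0]],[[0,0,-0.3],[0,0,0]],[[0,0,-0.5],[0,0,0]]]' 0.5
python3 -m inch '[[[0,0,-0.1],[0,0,0]],[[0,0,-0.2],[0,0,0]],[[0,0,-0.3],[0,0,0]],[[0,0,-0.4],[0,0,0]],[[0,0,-0.5],[0,0,0]],[[0,0,-0.6],[0,0,0]],[[0,0,-0.7],[0,0,0]],[[0,0,-0.8],[0,0,0]],[[0,0,-0.9],[0,0,0]],[[0,0,-1],[0,0,0]]]'
python3 -m inch '[[[-0.1,-0.1,-0.1],[0,0,0]],[[-0.2,-0.2,-0.2],[0,0,0]],[[-0.3,-0.3,-0.3],[0,0,0]],[[-0.4,-0.4,-0.4],[0,0,0]],[[-0.5,-0.5,-0.5],[0,0,0]],[[-0.6,-0.6,-0.6],[0,0,0]],[[-0.7,-0.7,-0.7],[0,0,0]],[[-0.8,-0.8,-0.8],[0,0,0]],[[-0.9,-0.9,-0.9],[0,0,0]],[[-1,-1,-1],[0,0,0]]]'
python3 - <<'E'
from plan import *
snap('side','side9.png');snap('top','top9.png')
a=cv2.imread('pics/side9.png')[230:360,130:350]; b=cv2.imread('pics/top9.png')[160:270,70:210]
cv2.imwrite('pics/c9.png',np.hstack([cv2.resize(a,(500,300),interpolation=2),cv2.resize(b,(290,300),interpolation=2)]))
E
```

```text
clock: 58.7
position: [0.5493, 0.3198, 0.0605]
ee_rot: [0.992, 0.124, -0.0, 0.0]
ft_force: [-0.6, 0.5, 0.2]
grip_width: 0.5
grasp_force: 0.0
clock: 59.7
position: [0.5494, 0.3199, 0.1401]
ee_rot: [0.992, 0.124, 0.0, 0.0]
ft_force: [0.1, 0.0, 0.0]
grip_width: 0.5
grasp_force: 0.0
clock: 60.7
position: [0.4514, 0.3782, 0.2201]
ee_rot: [0.992, 0.124, 0.0, 0.0]
ft_force: [-0.7, -0.3, -0.2]
grip_width: 0.502
grasp_force: 0.0
```

View pics/c9.png

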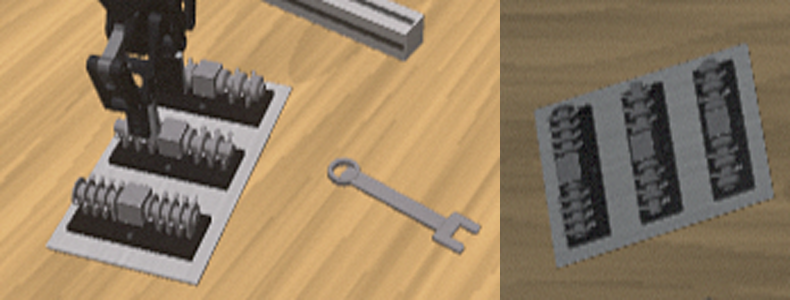

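All three studs sit home in their gauges: fine at (135,205), medium at (175,140) and coarse at (215,80) in the crop. The spanner is undisturbed and the gripper is clear, so I hand in.

```bash
python3 -c "
from workcell import manip
print(manip.hand_in())"
```

```text
the job is handed in; nothing more can be done
None
```

All three studs are lying fully home in their matching gauges and the job was handed in at about 61 s; the first grip on the medium stud slipped off (26 N push, stud not moved) and worked on the second try, with the jar, tin and spanner left alone.

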